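Take the left-hand threaded rotor nut off the tube spinner

ROBOT

A 6-joint arm with a two-finger parallel gripper is mounted at the origin on a cart in front of the work surface, level with it; the furniture and walls round the work are solid. World frame = base frame: x ahead of the robot, y to its left, z up, the work surface at z = 0. Lengths are in mm, angles in rad, forces in N, time in s.
With the tool pointing down it reaches from about 350 to 875 mm from the base axis. Payload 4.2 kg.
Tool frame: the origin (TCP) lies midway between the tips of the shut fingers; the grasp point (between the pads) lies 19 mm behind it; z points along the fingers, y is the direction in which the jaws open and shut (so a half turn about z gives the same grasp; the last joint's range is limited). The gripper opens to 85 mm and grips with 20 to 120 N. Pads are 22 mm wide; open, the fingers measure 114 mm over their backs; the gripper's body (76 mm by 85 mm) begins 54 mm behind the grasp point. The pads swing forward as they close: fully open they stand 13 mm farther back than shut.
Start: joints at [-0.927, 0.385, 0.008, 0, -1.194, -0.259], TCP at [234.622, -579.268, 231.312] pointing down, gripper open.
Joint ranges: [-3.14, 3.14], [-1.21, 2.06], [-1.07, 1.41], [-3.16, 2.05], [-2.99, -0.16], [-3.1, 3.1]. Speed limits (rad/s): [2.79, 2.79, 3.14, 3.14, 3.14, 3.14].

INTERFACE

Orientations are given as a unit quaternion [x, y, z, w].
In Python, from bench import arm gives the robot as it stands.
- The arm moves only by the tool send_rows, never from a script. Its arguments are lists of equal length, an entry for each row: "translation": the shift along the tool's x, y, z in mm, a list of three; "dr": the turn, a rotation vector about the tool's x, y, z in degrees, a list of three; "grip": the finger opening in mm, from 0 to 85.4. In form: {"translation": [[dx, dy, dz], ...], "dr": [[ax, ay, az], ...], "grip": [grip, ...]}. A call has exactly 5 rows; each row shifts and turns the commanded pose from where the row before left it, along the tool's axes as they then stand; what a row does not reach is not made up. A row lasts 1/8 s, in which the tool goes at most 62.5 mm and 10.7 degrees, less where a joint would pass 70% of its speed; a pose out of reach is approached as far as the arm can. A call with a gripper value outside its range is refused whole. The fingers move at their own pace and stop on an object; the grip force is fixed at half the most. Time passes only in rows, so rows that do not move let the fingers close, or fill a call up. It gives the time, the measured TCP pose, the force and the opening at its end, in the units of the state.
- arm.read_state(): the state, without advancing time (a new reading comes with each control period).
- arm.get_image(name): name is "scene" or "top" or "wrist"; returns the picture (400x640x3 uint8, red, green, blue); there is no depth.
- arm.camera_info(name): a dict with "fx", "fy", "cx", "cy" (pixels), "D" ([k1, k2, p1, p2, k3] as OpenCV has them; the pictures are not rectified), "cam_to_world" (4x4, takes a point from camera to world coordinates). Camera axes: x right, y down, z forward; pixel columns grow to the right and rows downward; lengths in mm; the calibration is good to about 2 mm. A picture is of the moment at which its call begins: read the wrist's pose just before it. camera_info takes no time and is no camera call; for the wrist camera it gives the pose at the moment of the call.
- arm.job_done(): hands the job in, once; it reports no verdict.
Trained networks look in the newest picture that a camera, given by its name, has taken for a name from the list of things; names that differ only in an ending like _2 or _b are one class to them, and where a whole thing is asked for, a point or a joint stands for the part that bears it (a point fixed in the world has none). Each returns a list of dicts, best first, with "confidence" (0 to 1); they miss things now and then, are a little off and sometimes report something else, mostly with a low value. They report only what shows in the picture. A call takes as long as a camera call. They do not tell look-alikes from the thing itself.
- arm.search_frame(thing, camera): "xyz" ([x, y, z] in mm, in world coordinates, good to about 4 mm: the middle of the surface that is visible of it).
- arm.place_of(thing, camera): "xyz" ([x, y, z] in mm, in world coordinates, good to about 4 mm: a listed point, or the origin of a listed thing).
The state is a dict: "clock": time; "joints": joint angles; "joint_vel": joint speeds; "joint_efforts": joint torques, N m; "position": TCP position; "ee_rot": TCP orientation; "contact_force": force on the tool from outside, world axes, zero at the start; "wrist_torque": the same for the moment, N m; "gripper_width": finger opening in mm.
Only numpy, scipy, OpenCV 4.12 (cv2) and the standard library are available. Lean on these libraries where they do the work, as an engineer would, in place of code of your own. Each camera call takes 0.05 s, during which the arm holds its last target.

TASK

Unscrew the square-headed nut that holds the rotor of the round tube spinner and set it down upright, flange down, in the shallow metal dish. The thread is left-handed, so it loosens clockwise seen from above: feel your way until the thread lets go, shortly before a stop, and never tighten it, drive it into the stop, pull while the thread holds or wrench it sideways with force. Do not drop the nut into the dish, and leave the stapler, tape, label roll and timer where they are.

Things in the scene. Friction and masses are not known exactly. Their poses are not given: they have to be found in the camera images.
- nut_center (a point): Centre of the loose steel nut, half-way up (17 mm above its underside). 34 mm tall, 160 g; flange 54 mm across and 5 mm thick at the bottom, above it a square head 38 mm across flats, 29 mm tall, whose flats face the point's x and y axes; z is the nut's axis, up. 28 mm bore with two thread lugs, 1.3 mm of play on the spindle. Gripped across two opposite flats from above.
- spindle: Fixed, 25 mm over its left-hand thread, 30 mm tall; origin on its axis at its foot, z up. The nut's underside starts 0 to 5 mm above it, rises 2.2 mm per rad turned clockwise, is let go after 1.6 to 3.4 rad (feel: held, it gives no more than 3 mm to a 12 N pull; free, it lifts with its weight alone); about 0.4 rad further it meets a stop. It clears the spindle with its underside 30 mm up.
- rotor (a joint): Travel (m, up) of the sprung aluminium rotor plate under the nut, 112 mm across, 8 dark sockets; it does not turn. It pushes the nut up with 5 to 13 N at first, less as it rises, none after 6.5 mm. Turning takes 0.1 to 0.3 N m; 0.4 N m against the stop or the wrong way is about what the thread may bear. Counter-clockwise the plate soon bottoms (at -0.0005) and the nut jams.
- spinner: Round white housing of the tube spinner, 148 mm across, fixed to the table; origin under its centre at table height. The rotor plate bears on the nut 72 to 79 mm above it, the spindle stands in the middle.
- dish: Square shallow aluminium dish, fixed, 116 x 116 mm outside, walls 4 mm thick and 16 mm high, floor 4 mm above the table; origin under its centre at table height, x and y along its sides.
- stapler: Blue stapler, 125 x 32 x 54 mm; bystander, origin at the centre of its underside
- tape_roll: Roll of cream tape lying flat, 73 mm across, 18 mm high; bystander, origin at the centre of its underside
- label_roll: White label roll, 64 x 59 x 35 mm; bystander, origin at the centre of its underside
- timer: Small white timer, 60 x 64 x 20 mm; bystander, origin at the centre of its underside
Mind the look-alikes: they are no part of the job. Leave any black look-alike of the part that bears nut_center alone.

How it is judged (in metres and radians):
On the way:
1. the nut is off the thread and lifted clear above the spindle, upright (z of nut_center in the frame of spindle above 0.045 m and angle between nut_center's own z axis and vertical below 0.35 rad), for 0.1 s.
At the end, for the whole second after the job is handed in: the nut stands flange down on the dish's floor (its centre within 45 mm of the dish's centre, its middle 15 to 26 mm above the table, tilted less than 0.12 rad), at rest (horizontal distance between nut_center and dish below 0.045 m and height (world z) of nut_center between 0.015 and 0.026 m and angle between nut_center's own z axis and vertical below 0.12 rad and linear speed of nut below 0.02 m/s); the robot touches nothing.
It fails at once if the nut is forced against the spindle (more than 50 N: jammed tight, driven into the end stop, pulled while the thread holds, or wrenched sideways) (contact force between nut and spindle above 50 N).
It fails at once if the nut is dropped into the dish (faster than 0.5 m/s near its floor) (horizontal distance between nut_center and dish below 0.06 m and height (world z) of nut_center below 0.05 m and linear speed of nut above 0.5 m/s).
It fails at once if a bystander is moved by more than 30 mm (distance of any of stapler, tape_roll, label_roll, timer from where it was at the start of the episode above 0.03 m).
It also fails if it takes over 67 s, if anything falls off the work surface, if the arm or the gripper's body presses on something with over 40 N, if the wrist force passes 120 N, or if a joint passes its speed limit or range.

## Working session

There is one attempt and no reset: what is moved stays moved. The work goes in short steps, Python scripts to look and compute and a tool call to move; the robot and the scene stay as the last step left them, time stands still between calls to the robot, and variables do not carry over. Pictures are saved under pics/ and viewed, and the job is handed in when it is done.

Besides the shell and the picture viewer there is one more tool, called after "Call:" by a JSON object that holds its "name" and its "arguments", one argument or row to a line. send_rows: Moves the arm, as the interface text tells. Its arguments: {"type":"object","properties":{"translation":{"type":"array"},"dr":{"type":"array"},"grip":{"type":"array"}},"required":["translation","dr","grip"]}

```bash
mkdir -p pics; ls; python3 - <<'E'
from bench import arm
import cv2
s=arm.read_state();print(s)
for c in ("scene","top","wrist"):
    im=arm.get_image(c);cv2.imwrite(f"pics/{c}0.png",im[:,:,::-1])
    i=arm.camera_info(c);print(c,i)
    for t in ("nut_center","spinner","dish"):
        print(t,arm.place_of(t,c))
E
```

```text
pics
{'clock': 0.0, 'joints': array([-9.27408260e-01,  3.85558149e-01,  6.61134522e-03, -4.85867159e-04,
       -1.19398642e+00, -2.58578520e-01]), 'joint_vel': array([-3.13856874e-04,  1.54302098e-03, -1.50685455e-04, -2.61216745e-03,
        1.82590587e-05, -5.21194291e-04]), 'joint_efforts': array([ 2.29290317e-04, -3.92287266e+01,  1.88404030e+01,  4.18620363e+00,
       -4.61168034e-03,  2.42502074e-05]), 'position': array([ 234.39577679, -578.75057513,  230.21689734]), 'ee_rot': array([-1.91131753e-01,  9.81563783e-01,  1.06003797e-03, -2.62465386e-04]), 'contact_force': array([ 0.68049098, -0.90647533,  0.25283848]), 'wrist_torque': array([-0.02411605, -0.04115619,  0.00689785]), 'gripper_width': 85.26112680316713}
scene {'fx': 518.8538524463532, 'fy': 518.8538524463532, 'cx': 317.5535645985278, 'cy': 191.63653826967015, 'D': array([0.04157965, 0.        , 0.        , 0.        , 0.        ]), 'cam_to_world': array([[ 8.77477274e-01, -1.97929134e-01,  4.36872626e-01,
        -1.62991512e+02],
       [-4.79559162e-01, -3.47779770e-01,  8.05650198e-01,
        -1.43651499e+03],

[... 1000 characters left out ...]
0.49}]
spinner [{'xyz': [491.0, -114.8, -3.0], 'confidence': 0.87}]
dish [{'xyz': [497.0, 160.7, 1.7], 'confidence': 0.93}]
wrist {'fx': 346.5837852596582, 'fy': 346.5837852596582, 'cx': 317.1327659434233, 'cy': 199.9355376541153, 'D': array([-0.02828397,  0.        ,  0.        ,  0.        ,  0.        ]), 'cam_to_world': array([[-3.75251322e-01,  8.79132307e-01,  2.93790456e-01,
         1.60013932e+02],
       [ 9.26922279e-01,  3.55480188e-01,  1.20203679e-01,
        -6.09452972e+02],
       [ 1.23825100e-03,  3.17427509e-01, -9.48281732e-01,
         3.74843691e+02],
       [ 0.00000000e+00,  0.00000000e+00,  0.00000000e+00,
         1.00000000e+00]])}
nut_center []
spinner []
dish []
```

View pics/scene0.png

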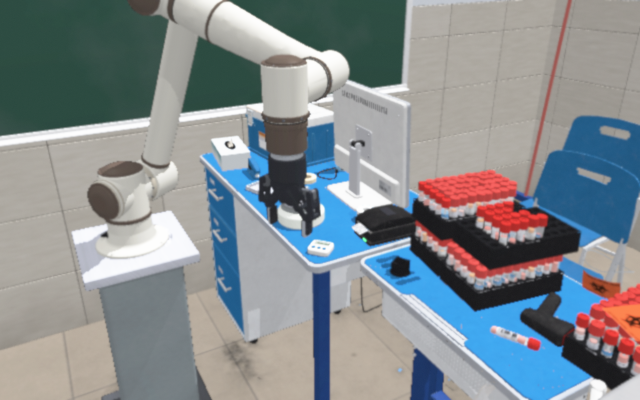

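View pics/top0.png

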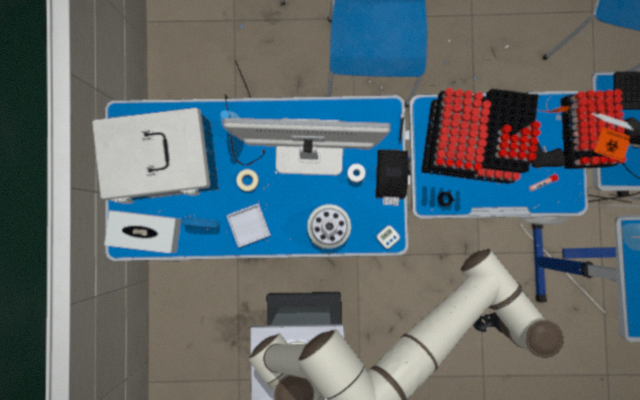

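```bash
python3 - <<'E'
import cv2
a=cv2.imread('pics/top0.png')
# spinner region
cv2.imwrite('pics/topcrop.png',cv2.resize(a[160:260,275:375],(600,600),interpolation=cv2.INTER_CUBIC))
b=cv2.imread('pics/scene0.png')
cv2.imwrite('pics/scenecrop.png',cv2.resize(b[60:240,260:460],(666,600),interpolation=cv2.INTER_CUBIC))
E
```

```text
(no output)
```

View crops.

The top view shows the spinner at (329,226), the dish at (249,226) and the black look-alike nut at (446,198). The monitor stands behind the spinner.

View pics/topcrop.png

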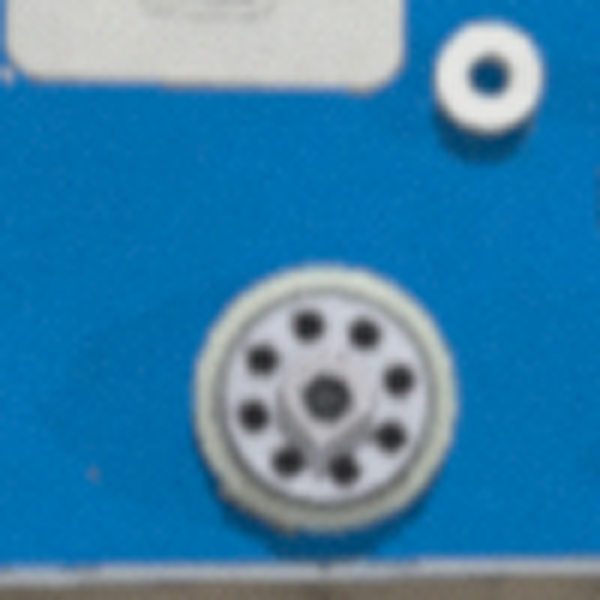

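```bash
cat > h.py <<'E'
import numpy as np,cv2
from scipy.spatial.transform import Rotation as R
def ray(i,uv):
    K=np.array([[i['fx'],0,i['cx']],[0,i['fy'],i['cy']],[0,0,1]])
    p=cv2.undistortPoints(np.array([[uv]],float),K,np.array(i['D']))[0,0]
    T=np.array(i['cam_to_world']);d=T[:3,:3]@[p[0],p[1],1];return T[:3,3],d
def onz(i,uv,z):
    o,d=ray(i,uv);return o+d*(z-o[2])/d[2]
def proj(i,P):
    K=np.array([[i['fx'],0,i['cx']],[0,i['fy'],i['cy']],[0,0,1]])
    T=np.linalg.inv(np.array(i['cam_to_world']))
    return cv2.projectPoints(np.array(P,float).reshape(-1,3),cv2.Rodrigues(T[:3,:3])[0],T[:3,3],K,np.array(i['D']))[0][:,0]
E
python3 - <<'E'
from bench import arm
from h import *
s=arm.read_state();M=R.from_quat(s['ee_rot']).as_matrix();print(M.round(3))
# wrist cam in tool
T=arm.camera_info('wrist')['cam_to_world']
print((M.T@(T[:3,3]-s['position'])).round(1),(M.T@T[:3,:3]).round(3))
tgt=np.array([490,-115,330]);print(M.T@(tgt-s['position']))
E
```

```text
[[-0.927 -0.375  0.   ]
 [-0.375  0.927  0.   ]
 [-0.     0.    -1.   ]]
[  80.4   -0.  -143.6] [[ 0.    -0.948 -0.317]
 [ 1.    -0.     0.001]
 [-0.001 -0.317  0.948]]
[-410.98049485  334.48569995  -98.6688736 ]
```

Call:
{"name": "send_rows", "arguments": {
  "translation": [
    [-41,33,0],
    [-41,33,0],
    [-41,33,0],
    [-41,33,0],
    [-41,33,0]
  ],
  "dr": [
    [0,0,0],
    [0,0,0],
    [0,0,0],
    [0,0,0],
    [0,0,0]
  ],
  "grip": [85,85,85,85,85]
}}

```text
clock: 1.23
position: [363.4, -347.9, 231.6]
ee_rot: [-0.191, 0.982, -0.0, 0.0]
contact_force: [0.2, -0.6, -0.4]
gripper_width: 85.1
```

Call:
{"name": "send_rows", "arguments": {
  "translation": [
    [-41,33,0],
    [-41,33,0],
    [-41,33,0],
    [-41,33,0],
    [-40,33,0]
  ],
  "dr": [
    [0,0,0],
    [0,0,0],
    [0,0,0],
    [0,0,0],
    [0,0,0]
  ],
  "grip": [85,85,85,85,85]
}}

```text
clock: 1.85
position: [490.6, -118.2, 231.7]
ee_rot: [-0.191, 0.982, -0.0, 0.0]
contact_force: [1.3, -0.8, -1.3]
gripper_width: 85.1
```

```bash
cat > look.py <<'E'
import sys
from bench import arm
from h import *
import pickle
n=sys.argv[1]; nets=sys.argv[2:]
s=arm.read_state();i=arm.camera_info('wrist');im=arm.get_image('wrist')
cv2.imwrite(f'pics/{n}.png',im[:,:,::-1]);pickle.dump((s,i),open(f'pics/{n}.pkl','wb'))
print(s['clock'],s['position'].round(1),s['ee_rot'].round(4),s['joints'].round(3),s['contact_force'].round(2),s['wrist_torque'].round(3),s['gripper_width'])
M=R.from_quat(s['ee_rot']).as_matrix();print('yaw x-axis deg',np.degrees(np.arctan2(M[1,0],M[0,0])))
for t in nets: print(t,arm.place_of(t,'wrist'))
E
python3 look.py w1 nut_center spinner
```

```text
1.85 [ 490.6 -118.2  231.7] [-1.914e-01  9.815e-01 -1.000e-04  5.000e-04] [ 0.086  0.179 -0.281  0.    -1.11  -1.272] [ 1.29 -0.78 -1.3 ] [-0.055 -0.13  -0.05 ] 85.10485595329385
yaw x-axis deg -157.93423188913485
nut_center [{'xyz': [490.1, -117.9, 93.0], 'confidence': 0.85}]
spinner [{'xyz': [490.1, -113.6, 1.7], 'confidence': 0.82}]
```

View pics/w1.png

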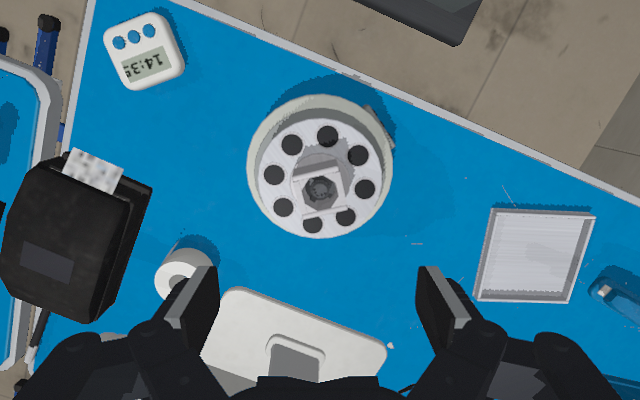

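```bash
python3 - <<'E'
import cv2
a=cv2.imread('pics/w1.png')
cv2.imwrite('pics/w1c.png',cv2.resize(a[85:245,240:400],(600,600),interpolation=cv2.INTER_CUBIC))
E
```

```text
(no output)
```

View pics/w1c.png

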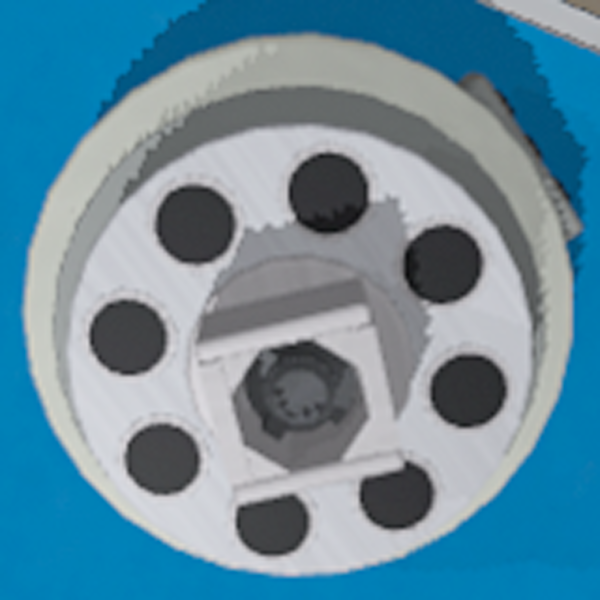

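```bash
cat > fit.py <<'E'
import pickle,sys
from h import *
from scipy.optimize import least_squares
def fit(name,c):
    s,i=pickle.load(open(f'pics/{name}.pkl','rb'))
    c=np.array(c,float)
    def model(p):
        x,y,z,a=p
        sq=np.array([[-19,-19],[19,-19],[19,19],[-19,19]])
        rot=np.array([[np.cos(a),-np.sin(a)],[np.sin(a),np.cos(a)]])
        q=sq@rot.T+[x,y]
        return proj(i,np.c_[q,np.full(4,z)])
    best=None
    for a0 in np.arange(0,6.28,.3):
        for h in (c,c[::-1]):
            r=least_squares(lambda p:(model(p)-h).ravel(),[490,-118,108,a0])
            if best is None or r.cost<best.cost: best=r
    print(best.cost,best.x.round(1),'ang mod90 deg',np.degrees(best.x[3])%90)
    for z in (104,107,110,113):
        q=np.array([onz(i,u,z) for u in c]);e=np.roll(q,-1,0)-q
        print(z,q.mean(0).round(1),np.linalg.norm(e[:,:2],axis=1).round(1),(np.degrees(np.arctan2(e[:,1],e[:,0]))%90).round(1))
if __name__=='__main__':
    c=np.array([[197,352],[368,313],[408,463],[236,500]])/3.75+[240,85]-0.37
    fit('w1',c)
E
python3 fit.py
```

```text
4.373341175737145 [ 496.4 -112.8   96.3    2.2] ang mod90 deg 35.730373205268506
104 [ 494.1 -113.8  104. ] [37.7 35.4 39.3 35.2] [35.2 37.7 35.  35.1]
107 [ 493.2 -114.2  107. ] [37.3 35.  38.9 34.8] [35.2 37.7 35.  35.1]
110 [ 492.4 -114.6  110. ] [36.9 34.6 38.4 34.4] [35.2 37.7 35.  35.1]
113 [ 491.5 -114.9  113. ] [36.5 34.2 38.  34. ] [35.2 37.7 35.  35.1]
```

Call:
{"name": "send_rows", "arguments": {
  "translation": [
    [0,0,0],
    [0,0,0],
    [0,0,0],
    [0,0,0],
    [0,0,0]
  ],
  "dr": [
    [0,0,-10.5],
    [0,0,-10.5],
    [0,0,-10.5],
    [0,0,-10.5],
    [0,0,-10.5]
  ],
  "grip": [85,85,85,85,85]
}}

```text
clock: 2.62
position: [489.2, -120.8, 231.4]
ee_rot: [-0.607, 0.794, 0.0, -0.0]
contact_force: [0.2, -0.8, 0.4]
gripper_width: 85.0
```

Call:
{"name": "send_rows", "arguments": {
  "translation": [
    [0,0,0],
    [0,0,0],
    [0,0,0],
    [0,0,0],
    [0,0,0]
  ],
  "dr": [
    [0,0,-10.5],
    [0,0,-10.5],
    [0,0,-10.5],
    [0,0,-10.5],
    [0,0,-10.5]
  ],
  "grip": [85,85,85,85,85]
}}

```text
clock: 3.25
position: [489.2, -120.8, 231.4]
ee_rot: [0.896, -0.444, -0.0, 0.0]
contact_force: [-0.2, 0.4, -0.1]
gripper_width: 85.0
```

Call:
{"name": "send_rows", "arguments": {
  "translation": [
    [0,0,0],
    [0,0,0],
    [0,0,0],
    [0,0,0],
    [0,0,0]
  ],
  "dr": [
    [0,0,-10.5],
    [0,0,-10.5],
    [0,0,-10.5],
    [0,0,-10.5],
    [0,0,-10.5]
  ],
  "grip": [85,85,85,85,85]
}}

```text
clock: 3.88
position: [489.2, -120.9, 231.4]
ee_rot: [1.0, -0.002, -0.0, 0.0]
contact_force: [0.7, -0.4, -0.2]
gripper_width: 84.9
```

Call:
{"name": "send_rows", "arguments": {
  "translation": [
    [0,0,0],
    [0,0,0],
    [0,0,0],
    [0,0,0],
    [0,0,0]
  ],
  "dr": [
    [0,0,-10.5],
    [0,0,-10.5],
    [0,0,-10.5],
    [0,0,-3],
    [0,0,0]
  ],
  "grip": [85,85,85,85,85]
}}

```text
clock: 4.5
position: [489.3, -120.7, 231.4]
ee_rot: [0.956, 0.292, 0.0, 0.0]
contact_force: [0.2, 0.1, 0.1]
gripper_width: 84.5
```

```bash
python3 look.py w2 nut_center spinner dish
python3 - <<'E'
import cv2
a=cv2.imread('pics/w2.png')
cv2.imwrite('pics/w2c.png',cv2.resize(a[85:245,240:400],(800,600) if 0 else (600,600),interpolation=cv2.INTER_CUBIC))
E
```

```text
4.5 [ 489.3 -120.7  231.4] [0.9565 0.2918 0.     0.    ] [ 0.081  0.178 -0.282  0.    -1.11   2.082] [0.2  0.1  0.14] [-0.006  0.035 -0.059] 84.54567270651701
yaw x-axis deg 33.93403556340781
nut_center [{'xyz': [490.1, -119.3, 94.9], 'confidence': 0.92}, {'xyz': [574.4, -516.5, 11.6], 'confidence': 0.84}]
spinner [{'xyz': [492.3, -117.5, 1.1], 'confidence': 0.69}]
dish []
```

View pics/w2.png

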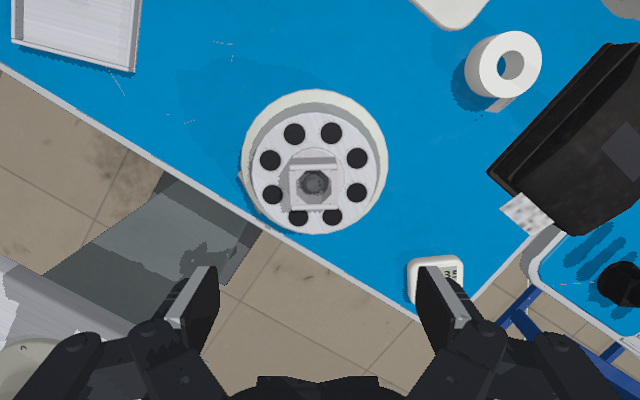

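View pics/w2c.png

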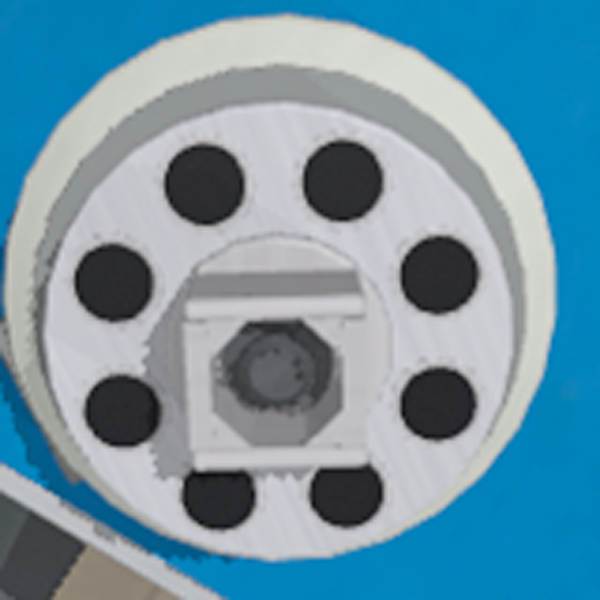

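```bash
python3 - <<'E'
from fit import *
c=np.array([[184,297],[364,296],[366,470],[190,470]])/3.75+[240,85]-0.37
fit('w2',c)
c=np.array([[197,340],[366,303],[408,463],[236,502]])/3.75+[240,85]-0.37
fit('w1',c)
# two-view triangulate
import pickle
P=[];
for n,u in (('w2',(276,383)),('w1',(302,402))):
    s,i=pickle.load(open(f'pics/{n}.pkl','rb'));P.append(ray(i,np.array(u)/3.75+[240,85]-.37))
A=np.zeros((3,3));b=np.zeros(3)
for o,d in P:
    d=d/np.linalg.norm(d);m=np.eye(3)-np.outer(d,d);A+=m;b+=m@o
print(np.linalg.solve(A,b))
E
```

```text
0.3812694764879065 [ 491.6 -115.4  110.3    5.3] ang mod90 deg 34.57533364387325
104 [ 490.  -116.3  104. ] [38.2 39.3 39.1 39.1] [34.3 35.6 33.9 34.4]
107 [ 490.8 -115.9  107. ] [37.8 38.9 38.6 38.7] [34.3 35.6 33.9 34.4]
110 [ 491.5 -115.4  110. ] [37.4 38.5 38.2 38.2] [34.3 35.6 33.9 34.4]
113 [ 492.3 -115.   113. ] [37.  38.  37.8 37.8] [34.3 35.6 33.9 34.4]
1.1439399914647894 [ 493.  -114.3  104.4    2.2] ang mod90 deg 35.460017621960475
104 [ 493.1 -114.3  104. ] [37.1 37.6 39.4 38.2] [34.7 37.5 35.7 34. ]
107 [ 492.3 -114.7  107. ] [36.7 37.2 39.  37.8] [34.7 37.5 35.7 34. ]
110 [ 491.4 -115.1  110. ] [36.3 36.8 38.5 37.4] [34.7 37.5 35.7 34. ]
113 [ 490.6 -115.4  113. ] [35.9 36.4 38.1 37. ] [34.7 37.5 35.7 34. ]
[ 491.50685473 -115.16917925  108.72112471]
```

Call:
{"name": "send_rows", "arguments": {
  "translation": [
    [5,-3,20],
    [0,0,25],
    [0,0,25],
    [0,0,15],
    [0,0,0]
  ],
  "dr": [
    [0,0,0],
    [0,0,0],
    [0,0,0],
    [0,0,0],
    [0,0,0]
  ],
  "grip": [85,85,85,85,85]
}}

```text
clock: 5.32
position: [491.8, -114.7, 145.5]
ee_rot: [0.956, 0.293, -0.001, -0.0]
contact_force: [-0.3, -0.5, 0.5]
gripper_width: 84.9
```

```bash
python3 look.py w3 nut_center 
python3 - <<'E'
import cv2
a=cv2.imread('pics/w3.png')
cv2.imwrite('pics/w3c.png',cv2.resize(a[150:350,217:417],(800,600) if 0 else (600,600),interpolation=cv2.INTER_CUBIC))
E
```

```text
5.325 [ 491.8 -114.7  145.5] [ 9.562e-01  2.927e-01 -1.200e-03 -2.000e-04] [ 0.093  0.268 -0.403  0.    -0.902  2.072] [-0.35 -0.55  0.49] [-0.003  0.043 -0.013] 84.88208788310571
yaw x-axis deg 34.03385378528136
nut_center [{'xyz': [491.0, -119.1, 97.6], 'confidence': 0.64}]
```

View pics/w3c.png

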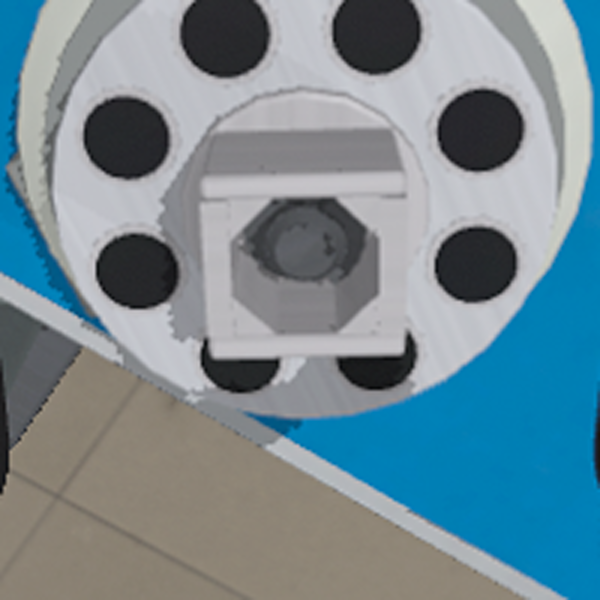

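```bash
python3 - <<'E'
from fit import *
import fit as F
c=np.array([[201,176],[408,174],[408,356],[206,357]])/3+[217,150]-0.33
fit('w3',c)
P=[]
for n,u in (('w3',np.array((306,266))/3+[217,150]-.33),('w1',np.array((302,402))/3.75+[240,85]-.37)):
    s,i=pickle.load(open(f'pics/{n}.pkl','rb'));P.append(ray(i,u))
A=np.zeros((3,3));b=np.zeros(3)
for o,d in P:
    d=d/np.linalg.norm(d);m=np.eye(3)-np.outer(d,d);A+=m;b+=m@o
print(np.linalg.solve(A,b))
E
```

```text
1.5974987327315429 [ 491.7 -115.7  110.3    5.3] ang mod90 deg 34.697588003280316
104 [ 489.3 -117.4  104. ] [39.1 38.9 40.6 38.7] [34.7 35.9 34.4 33.7]
107 [ 490.4 -116.6  107. ] [38.5 38.3 40.  38.1] [34.7 35.9 34.4 33.7]
110 [ 491.6 -115.8  110. ] [37.9 37.6 39.3 37.5] [34.7 35.9 34.4 33.7]
113 [ 492.7 -115.   113. ] [37.2 37.  38.6 36.8] [34.7 35.9 34.4 33.7]
[ 491.50643004 -115.40381584  109.14562837]
```

Call:
{"name": "send_rows", "arguments": {
  "translation": [
    [-0.6,0.4,20],
    [0,0,20],
    [0,0,15],
    [0,0,11],
    [0,0,0]
  ],
  "dr": [
    [0,0,0],
    [0,0,0],
    [0,0,0],
    [0,0,0],
    [0,0,0]
  ],
  "grip": [85,85,85,85,85]
}}

```text
clock: 6.05
position: [492.1, -115.3, 80.3]
ee_rot: [0.956, 0.293, -0.0, 0.0]
contact_force: [-0.0, -0.8, -0.3]
gripper_width: 84.8
```

Call:
{"name": "send_rows", "arguments": {
  "translation": [
    [0,0,0],
    [0,0,0],
    [0,0,0],
    [0,0,0],
    [0,0,0]
  ],
  "dr": [
    [0,0,0],
    [0,0,0],
    [0,0,0],
    [0,0,0],
    [0,0,0]
  ],
  "grip": [60,50,44,41,40]
}}

```text
clock: 6.68
position: [492.1, -115.3, 80.4]
ee_rot: [0.956, 0.293, 0.0, 0.0]
contact_force: [0.1, -0.5, 0.0]
gripper_width: 39.8
```

```bash
python3 look.py w4
```

```text
6.675 [ 492.1 -115.3   80.4] [9.562e-01 2.928e-01 1.000e-04 0.000e+00] [ 0.092  0.354 -0.48  -0.    -0.737  2.073] [ 0.12 -0.47  0.03] [-0.027 -0.03  -0.025] 39.84934276453666
yaw x-axis deg 34.047541965746696
```

View pics/w4.png

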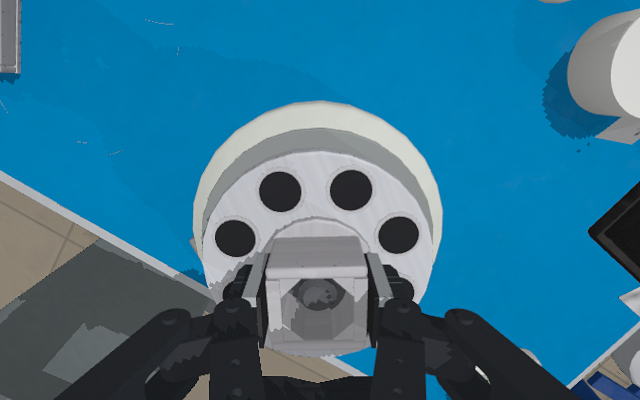

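Pads straddle the square head, about even on both sides. Now closing.

Call:
{"name": "send_rows", "arguments": {
  "translation": [
    [0,0,0],
    [0,0,0],
    [0,0,0],
    [0,0,0],
    [0,0,0]
  ],
  "dr": [
    [0,0,0],
    [0,0,0],
    [0,0,0],
    [0,0,0],
    [0,0,0]
  ],
  "grip": [36,30,25,25,25]
}}

```text
clock: 7.35
position: [492.1, -115.3, 80.4]
ee_rot: [0.956, 0.293, 0.0, 0.0]
contact_force: [0.2, -0.4, 3.9]
gripper_width: 37.2
```

```bash
cat > st.py <<'E'
from bench import arm
from h import *
s=arm.read_state();M=R.from_quat(s['ee_rot']).as_matrix()
print(s['clock'],s['position'].round(1),'yaw',np.degrees(np.arctan2(M[1,0],M[0,0])).round(1),'j6',s['joints'][5].round(3),'F',s['contact_force'].round(1),'T',s['wrist_torque'].round(3),s['gripper_width'].round(1))
E
python3 st.py
```

```text
Traceback (most recent call last):
  File "st.py", line 4, in <module>
    print(s['clock'],s['position'].round(1),'yaw',np.degrees(np.arctan2(M[1,0],M[0,0])).round(1),'j6',s['joints'][5].round(3),'F',s['contact_force'].round(1),'T',s['wrist_torque'].round(3),s['gripper_width'].round(1))
                                                                                                                                                                                             ^^^^^^^^^^^^^^^^^^^^^^^^
AttributeError: 'float' object has no attribute 'round'
```

Call:
{"name": "send_rows", "arguments": {
  "translation": [
    [0,0,-0.1],
    [0,0,-0.1],
    [0,0,-0.1],
    [0,0,-0.1],
    [0,0,-0.1]
  ],
  "dr": [
    [0,0,2],
    [0,0,3],
    [0,0,3],
    [0,0,3],
    [0,0,3]
  ],
  "grip": [25,25,25,25,25]
}}

```text
clock: 7.98
position: [492.4, -115.3, 80.8]
ee_rot: [0.985, 0.173, 0.0, 0.0]
contact_force: [0.8, -1.1, 3.3]
gripper_width: 37.0
```

```bash
sed -i "s/s\['gripper_width'\].round(1)/round(s['gripper_width'],1)/" st.py; python3 st.py
```

```text
7.975 [ 492.4 -115.3   80.8] yaw 19.9 j6 1.826 F [ 0.8 -1.1  3.3] T [-0.032 -0.014  0.036] 37.0
```

Call:
{"name": "send_rows", "arguments": {
  "translation": [
    [0,0,-0.15],
    [0,0,-0.15],
    [0,0,-0.15],
    [0,0,-0.15],
    [0,0,-0.15]
  ],
  "dr": [
    [0,0,4],
    [0,0,4],
    [0,0,4],
    [0,0,4],
    [0,0,4]
  ],
  "grip": [25,25,25,25,25]
}}

```text
clock: 8.6
position: [492.3, -115.2, 81.4]
ee_rot: [1.0, -0.001, 0.0, -0.0]
contact_force: [1.1, 0.2, 1.1]
gripper_width: 37.2
```

```bash
python3 st.py; python3 look.py w5
```

```text
8.6 [ 492.3 -115.2   81.4] yaw -0.1 j6 1.477 F [1.1 0.2 1.1] T [-0.06  -0.065  0.034] 37.2
8.6 [ 492.3 -115.2   81.4] [ 1.0e+00 -1.2e-03  2.0e-04 -0.0e+00] [ 0.092  0.353 -0.478  0.    -0.739  1.477] [1.14 0.16 1.15] [-0.06  -0.065  0.034] 37.17697353094607
yaw x-axis deg -0.14203235440665374
```

View pics/w5.png

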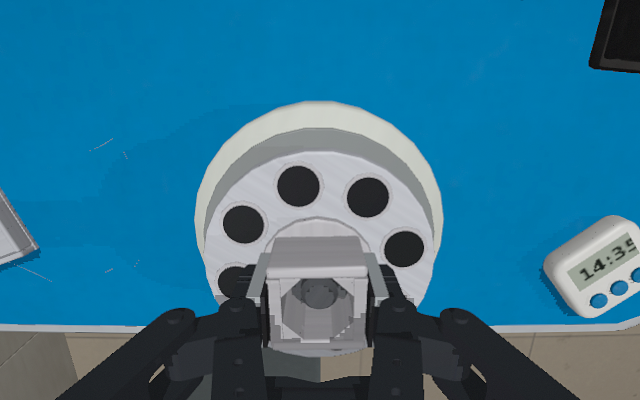

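The nut turned with the jaws, about 34° so far, and the square is still aligned between the pads.

Call:
{"name": "send_rows", "arguments": {
  "translation": [
    [0,0,-0.2],
    [0,0,-0.2],
    [0,0,-0.2],
    [0,0,-0.2],
    [0,0,-0.2]
  ],
  "dr": [
    [0,0,5],
    [0,0,5],
    [0,0,5],
    [0,0,5],
    [0,0,5]
  ],
  "grip": [25,25,25,25,25]
}}

```text
clock: 9.28
position: [491.9, -115.2, 82.2]
ee_rot: [0.976, -0.217, -0.0, -0.0]
contact_force: [0.6, -0.9, 0.5]
gripper_width: 37.1
```

```bash
python3 st.py
```

```text
9.275 [ 491.9 -115.2   82.2] yaw -25.1 j6 1.041 F [ 0.6 -0.9  0.5] T [-0.076 -0.096  0.004] 37.1
```

Call:
{"name": "send_rows", "arguments": {
  "translation": [
    [0,0,-0.2],
    [0,0,-0.2],
    [0,0,-0.2],
    [0,0,-0.2],
    [0,0,-0.2]
  ],
  "dr": [
    [0,0,5],
    [0,0,5],
    [0,0,5],
    [0,0,5],
    [0,0,5]
  ],
  "grip": [25,25,25,25,25]
}}

```text
clock: 9.9
position: [492.0, -115.5, 82.9]
ee_rot: [0.906, -0.424, -0.0, 0.0]
contact_force: [1.4, -3.2, -2.5]
gripper_width: 37.3
```

```bash
python3 st.py
```

```text
9.9 [ 492.  -115.5   82.9] yaw -50.1 j6 0.605 F [ 1.4 -3.2 -2.5] T [-0.721 -0.343  0.019] 37.3
```

Call:
{"name": "send_rows", "arguments": {
  "translation": [
    [0,0,-0.1],
    [0,0,-0.1],
    [0,0,-0.1],
    [0,0,-0.1],
    [0,0,0]
  ],
  "dr": [
    [0,0,4],
    [0,0,4],
    [0,0,4],
    [0,0,4],
    [0,0,0]
  ],
  "grip": [25,25,25,25,25]
}}

```text
clock: 10.52
position: [491.8, -115.7, 83.4]
ee_rot: [0.839, -0.544, -0.0, 0.0]
contact_force: [0.0, -4.0, -1.3]
gripper_width: 36.9
```

```bash
python3 st.py
```

```text
10.525 [ 491.8 -115.7   83.4] yaw -65.9 j6 0.329 F [ 0.  -4.  -1.3] T [-1.069 -0.229  0.028] 36.9
```

Call:
{"name": "send_rows", "arguments": {
  "translation": [
    [0,0,-0.7],
    [0,0,-0.7],
    [0,0,-0.6],
    [0,0,0],
    [0,0,0]
  ],
  "dr": [
    [0,0,0],
    [0,0,0],
    [0,0,0],
    [0,0,0],
    [0,0,0]
  ],
  "grip": [25,25,25,25,25]
}}

```text
clock: 11.15
position: [491.3, -115.6, 85.5]
ee_rot: [0.839, -0.544, -0.001, 0.001]
contact_force: [0.2, -5.0, -4.4]
gripper_width: 37.5
```

```bash
python3 st.py
```

```text
11.15 [ 491.3 -115.6   85.5] yaw -65.9 j6 0.328 F [ 0.2 -5.  -4.4] T [-1.509 -0.146  0.009] 37.5
```

Call:
{"name": "send_rows", "arguments": {
  "translation": [
    [0,0,-0.7],
    [0,0,-0.7],
    [0,0,-0.2],
    [0,0,0],
    [0,0,0]
  ],
  "dr": [
    [0,0,0],
    [0,0,0],
    [0,0,0],
    [0,0,0],
    [0,0,0]
  ],
  "grip": [25,25,25,25,25]
}}

```text
clock: 11.78
position: [491.4, -115.6, 87.1]
ee_rot: [0.839, -0.544, -0.001, 0.001]
contact_force: [1.0, -5.3, -4.7]
gripper_width: 37.1
```

```bash
python3 st.py
```

```text
11.775 [ 491.4 -115.6   87.1] yaw -65.9 j6 0.328 F [ 1.  -5.3 -4.7] T [-1.536 -0.119  0.015] 37.1
```

```bash
python3 look.py w6
```

```text
11.775 [ 491.4 -115.6   87.1] [ 8.389e-01 -5.442e-01 -6.000e-04  5.000e-04] [ 0.091  0.344 -0.473  0.    -0.755  0.328] [ 1.01 -5.33 -4.73] [-1.536 -0.119  0.015] 37.127227376769454
yaw x-axis deg -65.94634302641015
```

View pics/w6.png

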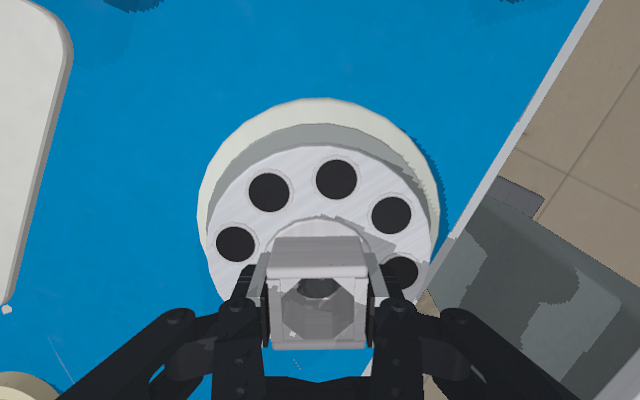

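Call:
{"name": "send_rows", "arguments": {
  "translation": [
    [0.4,0.2,-0.5],
    [0,0,-0.5],
    [0,0,-0.5],
    [0,0,0],
    [0,0,0]
  ],
  "dr": [
    [0,0,0],
    [0,0,0],
    [0,0,0],
    [0,0,0],
    [0,0,0]
  ],
  "grip": [25,25,25,25,25]
}}

```text
clock: 12.45
position: [491.6, -115.6, 89.0]
ee_rot: [0.839, -0.544, -0.0, 0.0]
contact_force: [-1.1, -2.4, -3.0]
gripper_width: 37.3
```

```bash
python3 st.py
```

```text
12.45 [ 491.6 -115.6   89. ] yaw -66.0 j6 0.329 F [-1.1 -2.4 -3. ] T [-0.666  0.433 -0.037] 37.3
```

The thread let go: 5.6 mm of lift with only the nut's weight on the wrist. Lifting on carefully.

Call:
{"name": "send_rows", "arguments": {
  "translation": [
    [0,0.1,-1],
    [0,0,-1],
    [0,0,-1.5],
    [0,0,-1.5],
    [0,0,-2]
  ],
  "dr": [
    [0,0,0],
    [0,0,0],
    [0,0,0],
    [0,0,0],
    [0,0,0]
  ],
  "grip": [25,25,25,25,25]
}}

```text
clock: 13.08
position: [492.2, -115.7, 96.3]
ee_rot: [0.839, -0.544, 0.0, -0.0]
contact_force: [-0.4, -0.4, -2.7]
gripper_width: 37.3
```

```bash
python3 st.py
```

```text
13.075 [ 492.2 -115.7   96.3] yaw -65.9 j6 0.329 F [-0.4 -0.4 -2.7] T [-0.551  0.148  0.053] 37.3
```

Call:
{"name": "send_rows", "arguments": {
  "translation": [
    [0,0,-3],
    [0,0,-4],
    [0,0,-5],
    [0,0,-6],
    [0,0,-6]
  ],
  "dr": [
    [0,0,0],
    [0,0,0],
    [0,0,0],
    [0,0,0],
    [0,0,0]
  ],
  "grip": [25,25,25,25,25]
}}

```text
clock: 13.7
position: [492.0, -115.7, 120.6]
ee_rot: [0.839, -0.544, 0.0, -0.0]
contact_force: [-0.0, -0.1, -1.7]
gripper_width: 37.4
```

Call:
{"name": "send_rows", "arguments": {
  "translation": [
    [0,0,-8],
    [0,0,-10],
    [0,0,-12],
    [0,0,-10],
    [0,0,0]
  ],
  "dr": [
    [0,0,0],
    [0,0,0],
    [0,0,0],
    [0,0,0],
    [0,0,0]
  ],
  "grip": [25,25,25,25,25]
}}

```text
clock: 14.32
position: [492.6, -115.7, 161.2]
ee_rot: [0.839, -0.544, 0.001, -0.001]
contact_force: [0.1, 0.6, -2.6]
gripper_width: 37.4
```

```bash
python3 look.py w7 nut_center; python3 - <<'E'
from bench import arm
import cv2
for c in ('top','scene'):
    im=arm.get_image(c);cv2.imwrite(f'pics/{c}1.png',im[:,:,::-1])
    for t in ('dish','nut_center'): print(c,t,arm.place_of(t,c),arm.search_frame(t,c))
E
```

```text
14.325 [ 492.6 -115.7  161.2] [ 8.389e-01 -5.443e-01  1.000e-03 -7.000e-04] [ 0.091  0.249 -0.383  0.    -0.936  0.329] [ 0.08  0.59 -2.56] [0.022 0.092 0.022] 37.37804810267115
yaw x-axis deg -65.95059007455235
nut_center [{'xyz': [489.7, -113.9, 174.0], 'confidence': 0.68}]
top dish [{'xyz': [496.1, 161.2, 1.0], 'confidence': 0.76}] [{'xyz': [526.0, 190.3, 3.6], 'confidence': 0.62}, {'xyz': [508.6, 314.5, 49.4], 'confidence': 0.43}]
top nut_center [{'xyz': [579.3, -518.8, 18.3], 'confidence': 0.6}] [{'xyz': [579.6, -512.4, 29.1], 'confidence': 0.43}]
scene dish [{'xyz': [498.9, 160.7, 1.5], 'confidence': 0.8}] [{'xyz': [498.3, 164.3, 3.1], 'confidence': 0.71}]
scene nut_center [{'xyz': [577.4, -516.0, 17.6], 'confidence': 0.61}, {'xyz': [496.6, -113.4, 173.9], 'confidence': 0.53}] [{'xyz': [568.9, -527.5, 22.4], 'confidence': 0.56}, {'xyz': [498.5, -132.4, 170.2], 'confidence': 0.51}]
```

View pics/w7.png

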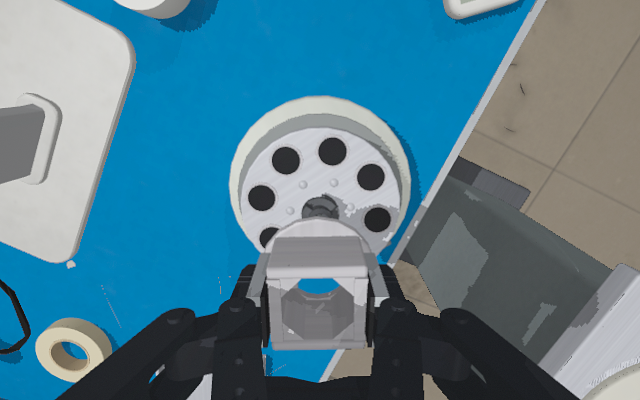

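View pics/top1.png

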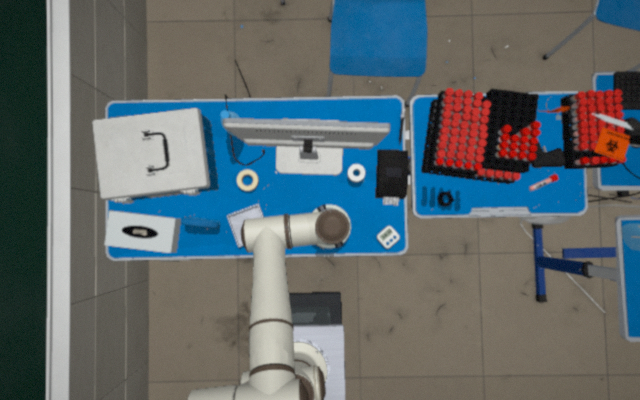

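The nut is held upright, clear above the bare spindle. Now carrying it to the dish.

Call:
{"name": "send_rows", "arguments": {
  "translation": [
    [-10,-5,0],
    [-20,-10,0],
    [-30,-14,0],
    [-35,-16,0],
    [-35,-16,0]
  ],
  "dr": [
    [0,0,0],
    [0,0,0],
    [0,0,0],
    [0,0,0],
    [0,0,0]
  ],
  "grip": [25,25,25,25,25]
}}

```text
clock: 15.55
position: [494.5, 29.6, 160.2]
ee_rot: [0.839, -0.544, 0.0, -0.0]
contact_force: [0.3, 0.1, -0.9]
gripper_width: 37.6
```

Call:
{"name": "send_rows", "arguments": {
  "translation": [
    [-35,-16,0],
    [-35,-16,0],
    [-30,-14,0],
    [-20,-10,0],
    [0,0,0]
  ],
  "dr": [
    [0,0,0],
    [0,0,0],
    [0,0,0],
    [0,0,0],
    [0,0,0]
  ],
  "grip": [25,25,25,25,25]
}}

```text
clock: 16.18
position: [496.9, 161.7, 160.0]
ee_rot: [0.839, -0.543, 0.0, -0.0]
contact_force: [-0.4, -0.2, -2.2]
gripper_width: 37.3
```

```bash
python3 look.py w8 dish nut_center
```

```text
16.175 [496.9 161.7 160. ] [ 0.8395 -0.5434  0.     -0.    ] [ 0.625  0.278 -0.345  0.    -0.948 -0.204] [-0.43 -0.23 -2.23] [-0.032 -0.01   0.011] 37.279900211975566
yaw x-axis deg -65.83092246866727
dish [{'xyz': [496.8, 162.5, -1.0], 'confidence': 0.67}]
nut_center [{'xyz': [493.1, 163.6, 172.3], 'confidence': 0.73}]
```

View pics/w8.png

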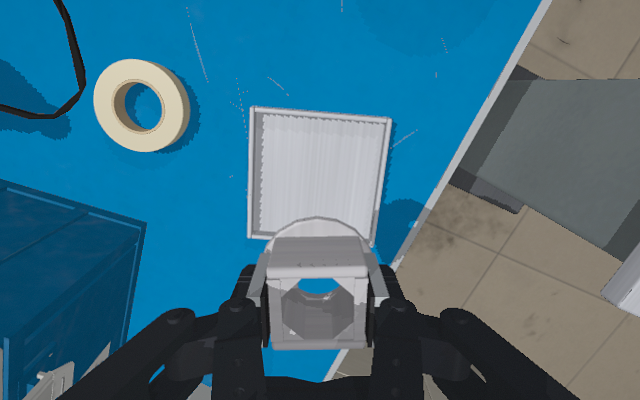

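Call:
{"name": "send_rows", "arguments": {
  "translation": [
    [0,0,20],
    [0,0,25],
    [0,0,30],
    [0,0,25],
    [0,0,15]
  ],
  "dr": [
    [0,0,0],
    [0,0,0],
    [0,0,0],
    [0,0,0],
    [0,0,0]
  ],
  "grip": [25,25,25,25,25]
}}

```text
clock: 16.95
position: [496.5, 159.0, 44.0]
ee_rot: [0.838, -0.545, -0.0, 0.001]
contact_force: [0.1, 0.2, -2.4]
gripper_width: 37.1
```

Call:
{"name": "send_rows", "arguments": {
  "translation": [
    [0,0,10],
    [0,0,8],
    [0,0,6],
    [0,0,3],
    [0,0,0]
  ],
  "dr": [
    [0,0,0],
    [0,0,0],
    [0,0,0],
    [0,0,0],
    [0,0,0]
  ],
  "grip": [25,25,25,25,25]
}}

```text
clock: 17.58
position: [496.9, 160.3, 18.1]
ee_rot: [0.839, -0.544, 0.0, -0.0]
contact_force: [-0.9, -0.9, -1.5]
gripper_width: 36.9
```

```bash
python3 st.py; python3 look.py w9
```

```text
17.575 [496.9 160.3  18.1] yaw -65.9 j6 -0.203 F [-0.9 -0.9 -1.5] T [-0.016 -0.014  0.026] 36.9
17.575 [496.9 160.3  18.1] [ 8.389e-01 -5.443e-01  0.000e+00 -1.000e-04] [ 0.623  0.474 -0.494  0.    -0.603 -0.203] [-0.91 -0.87 -1.55] [-0.016 -0.014  0.026] 36.91551134476503
yaw x-axis deg -65.94783805788086
```

View pics/w9.png

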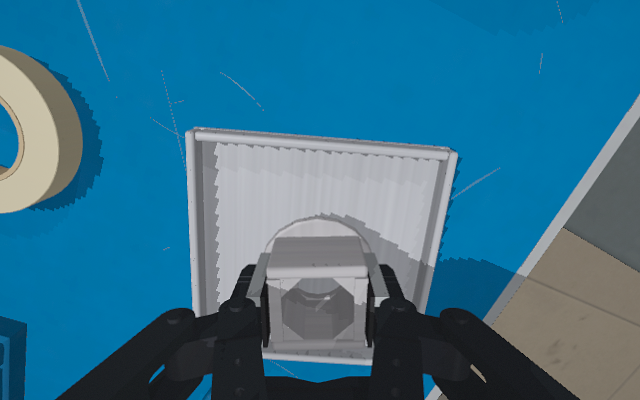

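The nut hovers near the middle of the dish. I'll feel for the floor.

Call:
{"name": "send_rows", "arguments": {
  "translation": [
    [0,0,2],
    [0,0,1.5],
    [0,0,1.5],
    [0,0,1],
    [0,0,0]
  ],
  "dr": [
    [0,0,0],
    [0,0,0],
    [0,0,0],
    [0,0,0],
    [0,0,0]
  ],
  "grip": [25,25,25,25,25]
}}

```text
clock: 18.25
position: [496.9, 160.2, 12.0]
ee_rot: [0.839, -0.544, -0.0, 0.0]
contact_force: [-0.4, 0.5, -2.0]
gripper_width: 37.3
```

Call:
{"name": "send_rows", "arguments": {
  "translation": [
    [0,0,0.5],
    [0,0,0.5],
    [0,0,0.5],
    [0,0,0],
    [0,0,0]
  ],
  "dr": [
    [0,0,0],
    [0,0,0],
    [0,0,0],
    [0,0,0],
    [0,0,0]
  ],
  "grip": [25,25,25,25,25]
}}

```text
clock: 18.88
position: [496.9, 160.2, 10.6]
ee_rot: [0.839, -0.544, -0.0, -0.0]
contact_force: [-0.5, -0.5, -1.2]
gripper_width: 37.3
```

Call:
{"name": "send_rows", "arguments": {
  "translation": [
    [0,0,0.5],
    [0,0,0.5],
    [0,0,0.5],
    [0,0,0],
    [0,0,0]
  ],
  "dr": [
    [0,0,0],
    [0,0,0],
    [0,0,0],
    [0,0,0],
    [0,0,0]
  ],
  "grip": [25,25,25,25,25]
}}

```text
clock: 19.5
position: [496.9, 160.2, 9.1]
ee_rot: [0.839, -0.544, -0.0, -0.0]
contact_force: [0.1, -0.2, -0.6]
gripper_width: 37.2
```

Call:
{"name": "send_rows", "arguments": {
  "translation": [
    [0,0,0.4],
    [0,0,0.4],
    [0,0,0.2],
    [0,0,0],
    [0,0,0]
  ],
  "dr": [
    [0,0,0],
    [0,0,0],
    [0,0,0],
    [0,0,0],
    [0,0,0]
  ],
  "grip": [25,25,25,25,25]
}}

```text
clock: 20.12
position: [496.9, 160.2, 8.1]
ee_rot: [0.839, -0.544, -0.0, 0.0]
contact_force: [-1.3, 0.4, -1.2]
gripper_width: 37.4
```

```bash
python3 st.py
```

```text
20.125 [496.9 160.2   8.1] yaw -66.0 j6 -0.203 F [-1.3  0.4 -1.2] T [ 0.021  0.086 -0.027] 37.4
```

Call:
{"name": "send_rows", "arguments": {
  "translation": [
    [0,0,0.4],
    [0,0,0.4],
    [0,0,0.2],
    [0,0,0],
    [0,0,0]
  ],
  "dr": [
    [0,0,0],
    [0,0,0],
    [0,0,0],
    [0,0,0],
    [0,0,0]
  ],
  "grip": [25,25,25,25,25]
}}

```text
clock: 20.75
position: [496.9, 160.2, 8.0]
ee_rot: [0.839, -0.544, 0.0, -0.0]
contact_force: [-3.8, -0.8, 8.0]
gripper_width: 37.2
```

Call:
{"name": "send_rows", "arguments": {
  "translation": [
    [0,0,0.4],
    [0,0,0.4],
    [0,0,0.2],
    [0,0,0],
    [0,0,0]
  ],
  "dr": [
    [0,0,0],
    [0,0,0],
    [0,0,0],
    [0,0,0],
    [0,0,0]
  ],
  "grip": [25,25,25,25,25]
}}

```text
clock: 21.38
position: [496.9, 160.3, 8.0]
ee_rot: [0.839, -0.544, 0.0, -0.0]
contact_force: [-5.3, -1.5, 14.3]
gripper_width: 37.3
```

```bash
python3 look.py w10 nut_center;python3 - <<'E'
from bench import arm
import cv2
im=arm.get_image('scene');cv2.imwrite('pics/scene2.png',cv2.resize(im[130:250,240:400,::-1],(800,600),interpolation=cv2.INTER_CUBIC))
E
```

```text
21.375 [496.9 160.3   8. ] [ 8.390e-01 -5.441e-01  2.000e-04 -1.000e-04] [ 0.623  0.491 -0.502  0.001 -0.578 -0.204] [-5.33 -1.51 14.33] [-0.196  1.563 -0.032] 37.341529941963394
yaw x-axis deg -65.9233089845137
nut_center [{'xyz': [496.3, 158.3, 20.5], 'confidence': 0.98}]
```

View pics/w10.png

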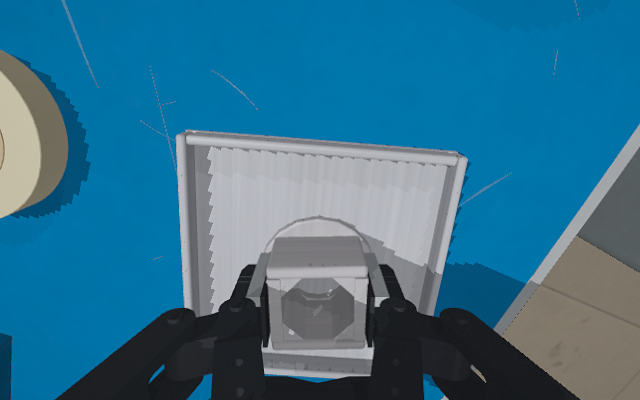

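Floor contact at TCP z = 8.0 (14 N); the nut centre is found at z ≈ 20.5. Relax the push, then open.

Call:
{"name": "send_rows", "arguments": {
  "translation": [
    [0,0,-0.5],
    [0,0,-0.5],
    [0,0,-0.5],
    [0,0,0],
    [0,0,0]
  ],
  "dr": [
    [0,0,0],
    [0,0,0],
    [0,0,0],
    [0,0,0],
    [0,0,0]
  ],
  "grip": [25,25,25,25,25]
}}

```text
clock: 22.15
position: [496.9, 160.2, 8.1]
ee_rot: [0.839, -0.544, 0.0, -0.0]
contact_force: [-2.9, -0.2, 6.7]
gripper_width: 37.1
```

Call:
{"name": "send_rows", "arguments": {
  "translation": [
    [0,0,0],
    [0,0,0],
    [0,0,0],
    [0,0,0],
    [0,0,0]
  ],
  "dr": [
    [0,0,0],
    [0,0,0],
    [0,0,0],
    [0,0,0],
    [0,0,0]
  ],
  "grip": [38,42,48,54,58]
}}

```text
clock: 22.78
position: [496.9, 160.2, 7.4]
ee_rot: [0.839, -0.544, -0.0, 0.0]
contact_force: [-0.2, -0.2, -0.2]
gripper_width: 57.9
```

```bash
python3 st.py; python3 look.py w11
```

```text
22.775 [496.9 160.2   7.4] yaw -66.0 j6 -0.203 F [-0.2 -0.2 -0.2] T [ 0.054  0.023 -0.024] 57.9
22.775 [496.9 160.2   7.4] [ 0.8389 -0.5443 -0.      0.    ] [ 0.623  0.492 -0.501  0.    -0.578 -0.203] [-0.23 -0.19 -0.16] [ 0.054  0.023 -0.024] 57.87647640384433
yaw x-axis deg -65.95356009428272
```

View pics/w11.png

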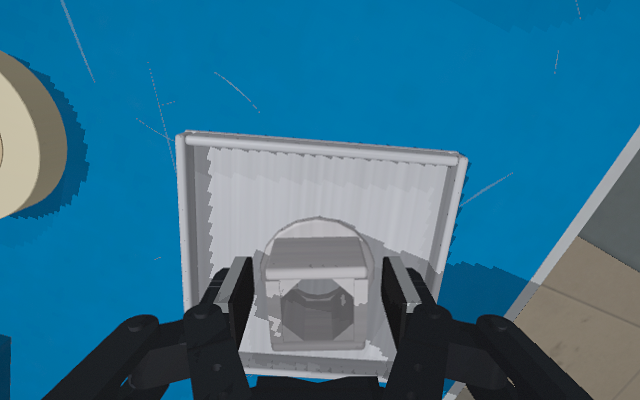

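Both pads are clear of the nut, which stands free. Retreating straight up.

Call:
{"name": "send_rows", "arguments": {
  "translation": [
    [0,0,-5],
    [0,0,-12],
    [0,0,-20],
    [0,0,-30],
    [0,0,-35]
  ],
  "dr": [
    [0,0,0],
    [0,0,0],
    [0,0,0],
    [0,0,0],
    [0,0,0]
  ],
  "grip": [58,58,58,58,58]
}}

```text
clock: 23.45
position: [496.7, 160.1, 111.1]
ee_rot: [0.839, -0.544, 0.0, 0.0]
contact_force: [0.6, 0.1, -0.9]
gripper_width: 58.2
```

Call:
{"name": "send_rows", "arguments": {
  "translation": [
    [0,0,-35],
    [0,0,-30],
    [0,0,-10],
    [0,0,0],
    [0,0,0]
  ],
  "dr": [
    [0,0,0],
    [0,0,0],
    [0,0,0],
    [0,0,0],
    [0,0,0]
  ],
  "grip": [58,58,58,58,58]
}}

```text
clock: 24.08
position: [496.1, 159.8, 183.2]
ee_rot: [0.839, -0.544, -0.001, 0.001]
contact_force: [-0.1, -0.4, -0.4]
gripper_width: 58.3
```

```bash
python3 look.py w12 nut_center dish
```

```text
24.075 [496.1 159.8 183.2] [ 8.388e-01 -5.444e-01 -7.000e-04  1.200e-03] [ 6.230e-01  2.530e-01 -3.140e-01 -1.000e-03 -1.006e+00 -2.030e-01] [-0.05 -0.36 -0.36] [0.084 0.014 0.015] 58.330479439730816
yaw x-axis deg -65.96951621629485
nut_center [{'xyz': [497.6, 158.1, 20.9], 'confidence': 0.7}]
dish [{'xyz': [494.2, 161.2, 0.8], 'confidence': 0.67}]
```

View pics/w12.png

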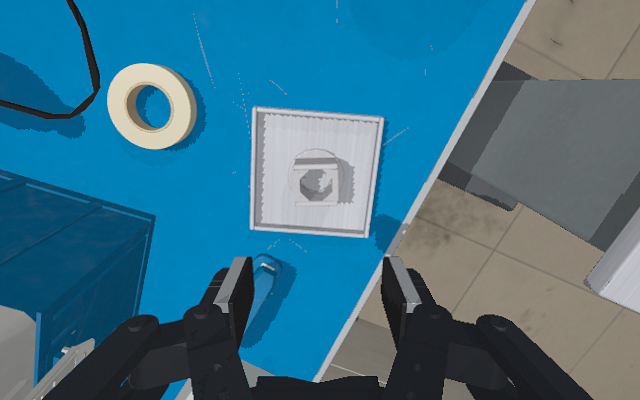

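The nut stands flange down near the middle of the dish at (317,178). The arm is well clear, and the tape and stapler have not been touched. Handing in.

```bash
python3 - <<'E'
from bench import arm
print(arm.job_done())
E
```

```text
the job is handed in; nothing more can be done
None
```

I unscrewed the nut and set it down flange down in the dish, then handed the job in at about 24 s. No verdict is reported.

- **Unscrewing:** I gripped the square head across two flats and turned it clockwise about 1.75 rad (100°), following the thread upward. A pull test then gave about 5.6 mm of lift, with 3 to 5 N on the wrist, so the thread had let go short of the stop.
- **Lift:** I raised the nut about 80 mm. The wrist picture showed it upright above the bare spindle.
- **Placing:** I lowered it until it touched the dish floor, pressing up to about 14 N, roughly 7 N more than I had aimed for before easing off. I then opened the jaws and backed straight up.
- **Last checks:** The nut centre was at about (497.6, 158.1, 20.9) mm and the dish centre at about (494 to 498, 161) mm, a few mm apart. The final picture shows the nut upright, the gripper 160 mm or more above it, and no contact force beyond noise.
- **Disagreements:** The wrist torque about the tool axis stayed near 0.03 N m, below the stated 0.1 to 0.3 N m, although the pictures clearly showed the nut turning. A sideways force of up to 5 N built up on the spindle, and I eased it with a small shift before lifting.
- **Bystanders:** I made no contact with the stapler, tape, label roll or timer that I could see, but I did not re-measure their positions at the end.

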